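Refit the three inset boards of a tea tray

ROBOT

A 6-joint arm with a two-finger parallel gripper is mounted at the origin on the work surface. World frame = base frame: x ahead of the robot, y to its left, z up, the work surface at z = 0. Lengths are in mm, angles in rad, forces in N, time in s.
With the tool pointing down it reaches from about 275 to 1000 mm from the base axis. Payload 8.4 kg.
Tool frame: the origin (TCP) lies between the finger pads; the fingertips stand r.finger_overhang ahead of it and the grasp point (between the pads) is the TCP (r.finger_overhang is the distance from the TCP to the fingertips, in mm); z points along the fingers, y is the line along which they close (so a half turn about z gives the same grasp; the last joint's range is limited). The gripper opens to 85 mm and grips with 20 to 120 N. Pads are 22 mm wide; open, the fingers measure 114 mm over their backs; the gripper's body (76 mm by 85 mm) begins 54 mm behind the grasp point. The pads swing forward as they close: fully open they stand 13 mm farther back than shut.
Start: joints at [-1.172, 0.353, 1.633, -0, 1.155, -0.002], TCP at [243.846, -575.471, 250.281] pointing down, gripper open.
Joint ranges: [-2.63, 2.63], [-0.92, 2.1], [0.06, 2.66], [-1.3, 4.44], [0, 2.69], [-3.02, 3.02]. Speed limits (rad/s): [2.22, 2.22, 2.79, 3.14, 3.14, 3.14].

INTERFACE

Orientations are given as [roll, pitch, yaw] about the fixed x, y, z axes, in that order (R = Rz(yaw) Ry(pitch) Rx(roll)).
In Python, from rig import r, cams, sign_off gives the robot as it stands.
- The arm moves only by the shell command python3 -m crank 'ROWS' [FORCE]. ROWS is JSON, a list of rows, each a list of 7 numbers: the shift along the tool's x, y, z in m, then the turn, a rotation vector about the tool's x, y, z in rad, then the closure, from 0 (fully open) to 1 (shut). In form: [[dx, dy, dz, ax, ay, az, gripper], ...]. A call has 1 to 5 rows; each row is the pose to reach, as a shift and turn from the pose commanded when the call began, along the tool's axes at that moment; what a row does not reach only later rows make up. A row lasts 1/10 s, in which the tool goes at most 50 mm and 8.59 degrees, less where a joint would pass 70% of its speed; a pose out of reach is approached as far as the arm can. A call with a gripper value outside its range is refused whole. The fingers move at their own pace and stop on an object; FORCE is the grip in N (left out, the last holds). Time passes only in rows, so rows that repeat a pose let the fingers close. It gives the time, the measured TCP pose, the force, the opening and the grip force at its end, in the units of the state.
- r.sense(): the state, without advancing time (a new reading comes with each control period).
- cams.grab_frame(name): name is "side" or "top"; returns a dict with "image" (400x640x3 uint8, red, green, blue), "fx", "fy", "cx", "cy" (pixels), "position" and "orientation" of the camera in the world. Camera axes: x right, y down, z forward; pixel columns grow to the right and rows downward; lengths in mm; the calibration is good to about 2 mm. A picture is of the moment at which its call begins. There is no depth.
- sign_off(): hands the job in; it is judged then, once.
The state is a dict: "clock": time; "qpos": joint angles; "qvel": joint speeds; "joint_efforts": joint torques, N m; "eef_pos": TCP position; "tcp_rot": TCP orientation; "contact_force": force on the tool from outside, world axes, zero at the start; "wrist_torque": the same for the moment, N m; "opening": opening from 0.0 (shut) to 1.0 (fully open); "grasp_force": force on a finger pad.
Only numpy, scipy, OpenCV 4.12 (cv2) and the standard library are available. Lean on these libraries where they do the work, as an engineer would, in place of code of your own. Each camera call takes 0.05 s, during which the arm holds its last target. There are 200 camera calls.

TASK

Fit the three odd-shaped bamboo boards together in the well of the tea tray so that they fill it, one having been dropped in crooked and two lying beside the tray. Each board must end lying flat on the floor of the well, lifting bar upward and let go, none resting on the rim or on another board. Leave the glasses, dish, jar, timer and teapot standing where they are.

Things in the scene. Friction and masses are not known exactly. Their poses are not given: they have to be found in the camera images.
- tray: Bamboo tray, 213 x 167 mm outside, 18 mm high, fixed. Origin at the centre of its underside, x along its long side, z up. Its centred rectangular well measures 185 mm (x) by 139 mm (y); floor 8 mm above the sill; rim 10 mm above that floor, 14 mm wide. The three boards fill the well: about 4 mm of play between boards, 2.5 mm at the rim; seated, they stand 2 mm above the rim.
- well (a point): Centre of the floor of the tray's well, 8 mm above the sill; axes as the tray's. The three boards are loose, of light bamboo; each has a dark wooden lifting bar on top.
- small_board: Smallest board: L with equal legs 88 mm over all, 42 wide. Starts flat but crooked in the well. 12 mm thick, 120 g, bar on top 46 x 14 mm, up to 42 mm. Origin under the bar's middle, at the underside; x along the bar, z up. Corners x, y (mm): (-4.9, 57.8), (-4.9, 11.8), (-50.9, 11.8), (-50.9, -30.2), (37.1, -30.2), (37.1, 57.8).
- el_board: Long L board: legs 134 and 88 mm over all, 42 wide. Starts on the sill left or right of the tray, a glass in its crook. 12 mm thick, 120 g, bar on top 46 x 14 mm, up to 42 mm. Origin under the bar's middle, at the underside; x along the bar, z up. Corners x, y (mm): (-55.5, -21.0), (78.5, -21.0), (78.5, 21.0), (-13.5, 21.0), (-13.5, 67.0), (-55.5, 67.0).
- big_board: Largest board: 134 x 88 mm with one corner cut out. Starts on the sill on the other side from the long L, a glass at its notch. 12 mm thick, 120 g, bar on top 46 x 14 mm, up to 42 mm. Origin under the bar's middle, at the underside; x along the bar, z up. Corners x, y (mm): (-30.2, 48.6), (-30.2, 2.6), (-76.2, 2.6), (-76.2, -39.4), (57.8, -39.4), (57.8, 48.6).
- glass1: Small clear drinking glass, 62 mm high, 56 mm across the rim, origin at the centre of its underside. Bystander; stands in the crook of the long L board, about 8 mm from its edges.
- glass2: Small clear drinking glass, 62 mm high, 56 mm across the rim, origin at the centre of its underside. Bystander; stands at the notch of the largest board, about 8 mm from its edges.
- glass3: Small clear drinking glass, 62 mm high, 56 mm across the rim, origin at the centre of its underside. Bystander; stands on the sill to the far left or far right, the dish on the opposite side.
- dish: White ceramic dish, 84 mm across, 24 mm high, origin at the centre of its underside. Bystander on the sill.
- jar: Glass jar with a steel twist cap, 72 mm across, 115 mm high, origin at the centre of its underside. Bystander, in the row beyond the tray.
- timer: Steel timer with a turning knob, 72 mm across, 58 mm high, origin at the centre of its underside. Bystander, in the row beyond the tray.
- teapot: Empty stainless teapot, 124 mm across its belly, about 200 mm from handle to spout, 138 mm high, origin at the centre of its underside. Bystander, in the row beyond the tray.
Not all that is in view belongs to the job. Leave any blue or green look-alike of the el_board alone.

How it is judged (in metres and radians):
At the end, for the whole second after the job is handed in: All three boards lie in the well of the tray: underside within 3 mm of the well's floor, level to 0.04 rad, bar up, origin inside the well's outline, at rest. Each glass, the dish, jar, timer and teapot is upright and within 25 mm of where it stood (z of small_board in the frame of well between -0.003 and 0.003 m and x of small_board in the frame of well between -0.0925 and 0.0925 m and y of small_board in the frame of well between -0.0695 and 0.0695 m and angle between each of small_board, el_board, big_board's own z axis and vertical below 0.04 rad and linear speed of each of small_board, el_board, big_board below 0.02 m/s and z of el_board in the frame of well between -0.003 and 0.003 m and x of el_board in the frame of well between -0.0925 and 0.0925 m and y of el_board in the frame of well between -0.0695 and 0.0695 m and z of big_board in the frame of well between -0.003 and 0.003 m and x of big_board in the frame of well between -0.0925 and 0.0925 m and y of big_board in the frame of well between -0.0695 and 0.0695 m and distance of each of glass1, glass2, glass3, dish, jar, timer, teapot from where it was at the start of the episode below 0.025 m and angle between each of glass1, glass2, glass3, dish, jar, timer, teapot's own z axis and vertical below 0.15 rad); the robot touches nothing.
It fails at once if a tea thing (glass, dish, jar, timer or teapot) is shoved more than 25 mm from its place or tipped over (distance of any of glass1, glass2, glass3, dish, jar, timer, teapot from where it was at the start of the episode above 0.025 m or angle between any of glass1, glass2, glass3, dish, jar, timer, teapot's own z axis and vertical above 0.35 rad).
It fails at once if a board is turned over or stood on edge (angle between any of small_board, el_board, big_board's own z axis and vertical above 0.8 rad).
It also fails if it takes over 72 s, if anything falls off the work surface, if the arm or the gripper's body presses on something with over 40 N, if the wrist force passes 120 N, or if a joint passes its speed limit or range.

## Working session

There is one attempt and no reset: what is moved stays moved. The work goes in short steps, Python scripts to look and compute and a shell command to move; the robot and the scene stay as the last step left them, time stands still between calls to the robot, and variables do not carry over. Pictures are saved under pics/ and viewed, at most 10 in all, crops included, and the job is handed in when it is done.

```bash
ls; mkdir -p pics
python3 - <<'E'
from rig import r,cams
import cv2
for n in("top","side"):
    f=cams.grab_frame(n);cv2.imwrite(f"pics/{n}0.png",f["image"][:,:,::-1]);print({k:v for k,v in f.items() if k!="image"})
print(r.sense(),r.finger_overhang)
E
```

```text
pics
{'fx': 391.55454829797816, 'fy': 391.55454829797816, 'cx': 317.76313723714514, 'cy': 200.33811334216506, 'position': array([ 478.3458756 ,  -57.62666601, 1216.17261513]), 'orientation': array([-3.11739123,  0.01097924, -1.57454584])}
{'fx': 412.239612273445, 'fy': 412.239612273445, 'cx': 327.7879580039916, 'cy': 194.01318542211274, 'position': array([ 238.57272231, 1008.16600954,  804.50452312]), 'orientation': array([-2.16872418, -0.01037417, -2.8612275 ])}
{'clock': 0.1, 'qpos': array([-1.17240562e+00,  3.53607059e-01,  1.63405325e+00, -4.33170401e-06,
        1.15519168e+00, -2.37265396e-03]), 'qvel': array([ 0.00127299, -0.00224359, -0.00301119,  0.00145967,  0.00053215,
        0.00087494]), 'joint_efforts': array([-7.83305059e-04, -6.06358910e+01, -3.42818105e+01, -8.45603950e-05,
        3.91529786e-03, -1.64836098e-05]), 'eef_pos': array([ 243.68577015, -575.10363303,  249.62192763]), 'tcp_rot': array([-3.14033331e+00,  9.72775593e-07,  4.00765117e-01]), 'contact_force': array([-0.15717134,  0.80775922, -0.64289707]), 'wrist_torque': array([-0.04067014, -0.0136686 , -0.01706417]), 'grasp_force': 0.0, 'opening': 1.0008673890421738} 19.0
```

View pics/top0.png

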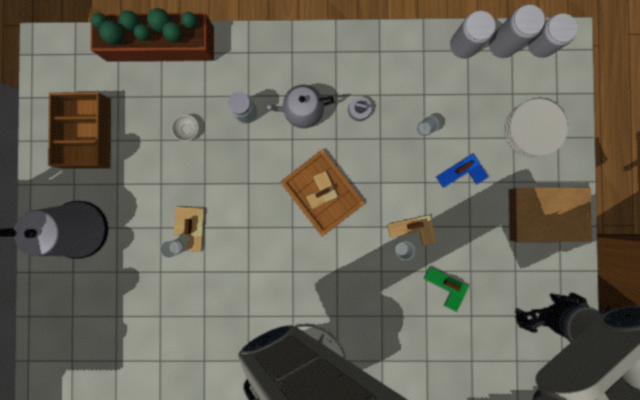

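View pics/side0.png

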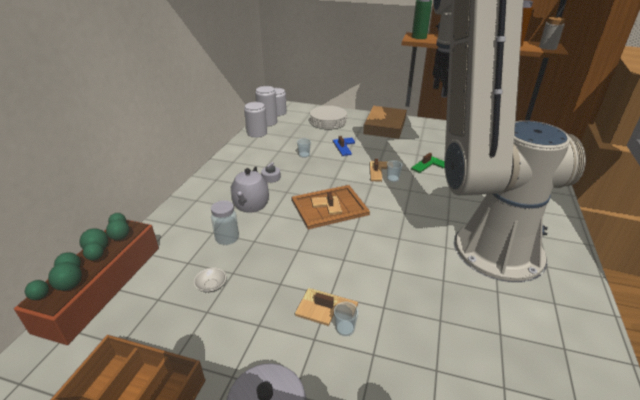

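The top view has the tray at (322,192) with the small board in it. A bamboo board with a glass lies left at (190,228), and another right at (412,226). Blue (463,170) and green (447,287) look-alikes are on the right. The bamboo L at (412,226) has the glass in its crook, so it should be el_board, and (190,228) should be big_board. I'll confirm this with one enlarged crop.

```bash
cat > h.py <<'E'
import numpy as np,cv2
from scipy.spatial.transform import Rotation as R
from rig import r,cams
def ray(f,uv,z):
    uv=np.atleast_2d(np.asarray(uv,float));d=np.c_[(uv[:,0]-f["cx"])/f["fx"],(uv[:,1]-f["cy"])/f["fy"],np.ones(len(uv))]
    d=R.from_euler("xyz",f["orientation"]).apply(d);p=np.asarray(f["position"])
    return (p+d*((z-p[2])/d[:,2])[:,None])[:,:2]
def proj(f,P):
    c=R.from_euler("xyz",f["orientation"]).inv().apply(np.atleast_2d(P)-f["position"])
    return np.c_[c[:,0]/c[:,2]*f["fx"]+f["cx"],c[:,1]/c[:,2]*f["fy"]+f["cy"]]
E
python3 - <<'E'
import cv2,numpy as np
im=cv2.imread("pics/top0.png")
c=[im[y-35:y+35,x-50:x+50] for x,y in((190,228),(322,192),(412,232),(447,280))]
c=[cv2.resize(k,None,fx=4,fy=4,interpolation=cv2.INTER_CUBIC) for k in c]
cv2.imwrite("pics/crop1.png",np.vstack([np.hstack(c[:2]),np.hstack(c[2:])]))
h=cv2.cvtColor(im,cv2.COLOR_BGR2HSV)
for x,y in((185,214),(196,240),(312,205),(320,182),(345,170),(295,180),(330,222),(400,228),(430,238),(322,192),(416,226),(188,226),(310,185)):print(x,y,h[y,x])
E
```

```text
185 214 [ 18 122 169]
196 240 [ 17 127 165]
312 205 [ 18 127 168]
320 182 [ 18 123 172]
345 170 [ 38  20 150]
295 180 [ 14 174 129]
330 222 [ 14 175 125]
400 228 [ 17 131 166]
430 238 [ 16 129 101]
322 192 [ 13 170  66]
416 226 [ 12 165  68]
188 226 [ 14 176  45]
310 185 [ 15 178 130]
```

View pics/crop1.png

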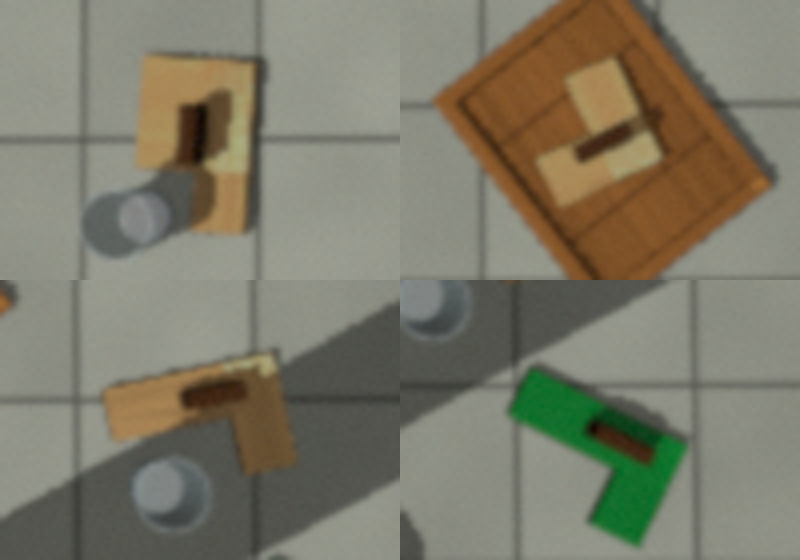

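Crops: top-left is the big board (notch lower left, glass there), top-right the small L crooked in the tray, and bottom-left the bamboo long L with the glass in its crook. That last one is el_board; green is a decoy. Now I'll measure.

```bash
cat >> h.py <<'E'
# cells of each board as rectangle extents
EXT=dict(small=(-50.9,37.1,-30.2,57.8),el=(-55.5,78.5,-21,67),big=(-76.2,57.8,-39.4,48.6))
S=4
def up(f):
    return cv2.cvtColor(cv2.resize(f["image"],None,fx=S,fy=S,interpolation=cv2.INTER_CUBIC),cv2.COLOR_RGB2HSV)
def blob(mask,uv,rad):
    m=np.zeros_like(mask);cv2.circle(m,(int(uv[0]*S),int(uv[1]*S)),int(rad*S),255,-1)
    m=cv2.morphologyEx(cv2.bitwise_and(mask,m),cv2.MORPH_OPEN,np.ones((5,5),np.uint8))
    cs,_=cv2.findContours(m,cv2.RETR_EXTERNAL,cv2.CHAIN_APPROX_NONE)
    c=max(cs,key=cv2.contourArea)[:,0].astype(float);return (c+.5)/S-.5
def rect(xy,center=None):
    (c,s,a)=cv2.minAreaRect(xy.astype(np.float32))
    return np.array(c),np.array(s),a
def board(f,hsv,uv,rad,name,z=12,zb=42):
    m=cv2.inRange(hsv,(10,50,25),(26,155,255)) if name!="el" else cv2.inRange(hsv,(8,60,25),(26,255,255))
    d=cv2.inRange(hsv,(3,130,10),(20,255,85))
    w=ray(f,blob(m|d if name!="small" else m,uv,rad),z)
    b=ray(f,blob(d,uv,rad*.4),zb-8);bc,bs,ba=rect(b)
    c,s,a=rect(w)
    print(name,"rect",c.round(1),s.round(1),round(a,1),"bar",bc.round(1),bs.round(1),round(ba if bs[0]>bs[1] else ba-90,1))
    return w,b
E
python3 - <<'E'
from h import *
f=cams.grab_frame("top");h=up(f)
board(f,h,(190,228),32,"big");board(f,h,(412,230),32,"el");w,b=board(f,h,(322,190),24,"small",20,50)
for a in range(0,90,5):
    t=np.deg2rad(a);q=w@np.array([[np.cos(t),-np.sin(t)],[np.sin(t),np.cos(t)]]);print(a,np.ptp(q,axis=0).round(),end="; ")
m=cv2.inRange(h,(8,90,50),(26,255,255));t=ray(f,blob(m,(322,192),50),18);print("\ntray",rect(t))
E
```

```text
big rect [422.  354.7] [ 93.8 137.3] 86.4 bar [430.3 346.1] [24.3 48.8] -5.6
el rect [ 405.7 -331.3] [ 91.3 137.8] 12.0 bar [ 430.9 -337.1] [21.1 48.7] -77.7
small rect [540.7 -46.5] [94.4 95.1] 24.9 bar [532.1 -59.4] [10.7 44. ] -63.7
0 [117. 100.]; 5 [114. 101.]; 10 [110. 100.]; 15 [105.  99.]; 20 [99. 97.]; 25 [94. 95.]; 30 [96. 99.]; 35 [ 98. 104.]; 40 [ 99. 109.]; 45 [100. 114.]; 50 [100. 118.]; 55 [100. 121.]; 60 [ 99. 123.]; 65 [ 97. 124.]; 70 [ 95. 124.]; 75 [ 97. 123.]; 80 [ 99. 122.]; 85 [100. 120.]; 
tray (array([532.57116699, -57.8631134 ]), array([213.26863098, 168.95437622]), 37.319671630859375)
```

Run:
```python
from itertools import product
import numpy as np
from h import EXT
C=dict(small=[(0,0),(1,0),(1,1)],el=[(0,0),(1,0),(2,0),(0,1)],big=[(0,0),(1,0),(2,0),(1,1),(2,1)])
N=dict(small=(2,2),el=(3,2),big=(3,2))
yaw=dict(small=-65,el=102,big=-4.3);T=37.3
def rot(p,k):
    for _ in range(k):p=[(-y,x) for x,y in p]
    a=np.array(p);m=a.min(0);return [tuple(q) for q in a-m],
pl={}
for n in C:
    pl[n]=[]
    for k in range(4):
        s=rot(C[n],k)[0];w=max(x for x,_ in s);h=max(y for _,y in s)
        for i,j in product(range(4-w),range(3-h)):
            e=EXT[n];cx,cy=(e[0]+e[1])/2,(e[2]+e[3])/2
            cc=np.array([-90+46*i+(46*w+42)/2,-67+46*j+(46*h+42)/2])  # 2.5 gap at rim
            t=k*np.pi/2;Rm=np.round([[np.cos(t),-np.sin(t)],[np.sin(t),np.cos(t)]])
            o=cc-Rm@[cx,cy]
            pl[n].append((k,frozenset((x+i,y+j) for x,y in s),o))
for a,b,c in product(*pl.values()):
    if len(a[1]|b[1]|c[1])==12:
        for n,q in zip(C,(a,b,c)):
            t=np.deg2rad(T);w=np.array([[np.cos(t),-np.sin(t)],[np.sin(t),np.cos(t)]])@q[2]+[532.6,-57.9]
            Y=T+90*q[0];print(n,"k",q[0],"tray",q[2].round(1),"world",w.round(1),"yaw",Y,"turn",(Y-yaw[n]+180)%360-180)
        print()
```

```text
small k 1 tray [-32.2  29.9] world [488.9 -53.6] yaw 127.3 turn -167.7
el k 0 tray [-34.5 -46. ] world [ 533.  -115.4] yaw 37.3 turn -64.7
big k 1 tray [50.6  9.2] world [567.3 -19.9] yaw 127.3 turn 131.60000000000002

small k 1 tray [13.8 29.9] world [525.5 -25.8] yaw 127.3 turn -167.7
el k 1 tray [ 69.  -11.5] world [594.5 -25.2] yaw 127.3 turn 25.30000000000001
big k 3 tray [-50.6  -9.2] world [497.9 -95.9] yaw 307.3 turn -48.39999999999998

small k 3 tray [-13.8 -29.9] world [539.7 -90. ] yaw 307.3 turn 12.299999999999955
el k 3 tray [-69.   11.5] world [470.7 -90.6] yaw 307.3 turn -154.7
big k 1 tray [50.6  9.2] world [567.3 -19.9] yaw 127.3 turn 131.60000000000002

small k 3 tray [ 32.2 -29.9] world [576.3 -62.2] yaw 307.3 turn 12.299999999999955
el k 2 tray [34.5 46. ] world [ 5.322e+02 -4.000e-01] yaw 217.3 turn 115.30000000000001
big k 3 tray [-50.6  -9.2] world [497.9 -95.9] yaw 307.3 turn -48.39999999999998
```

```bash
cat >> h.py <<'E'
def go(x,y,z,yawdeg):
    s=r.sense();e=np.asarray(s["eef_pos"]);Q=R.from_euler("xyz",s["tcp_rot"]);yaw=np.rad2deg(s["tcp_rot"][2])
    d=Q.inv().apply(np.array([x,y,z])-e)/1000;T=R.from_euler("xyz",[np.pi,0,np.deg2rad(yawdeg)]);rv=(Q.inv()*T).as_rotvec()
    print("t",round(s["clock"],1),"at",e.round(1),"yaw",round(yaw,1),"F",np.round(s["contact_force"],1),"op",round(s["opening"],3),"gf",round(s["grasp_force"],1),"| shift",d.round(4),"turn",rv.round(3))
E
for i in 1 2 3; do python3 -m crank '[[0.1555,-0.121,0.017,0,0,0,0.6],[0.1555,-0.121,0.017,0,0,0,0.6],[0.1555,-0.121,0.017,0,0,0,0.6],[0.1555,-0.121,0.017,0,0,0,0.6],[0.1555,-0.121,0.017,0,0,0,0.6]]' 60;done
for i in 1 2 3; do python3 -m crank '[[0,0,0,0,0,-0.536,0.6],[0,0,0,0,0,-0.536,0.6],[0,0,0,0,0,-0.536,0.6],[0,0,0,0,0,-0.536,0.6],[0,0,0,0,0,-0.536,0.6]]' ;done
python3 -c "
from h import *;go(531.3,-58.8,45,115)"
```

```text
clock: 0.65
eef_pos: [341.2, -398.6, 232.5]
tcp_rot: [-3.138, -0.001, 0.404]
contact_force: [-0.2, -0.4, -1.0]
opening: 0.403
grasp_force: 0.0
clock: 1.15
eef_pos: [437.5, -227.5, 215.8]
tcp_rot: [-3.14, -0.001, 0.405]
contact_force: [-0.5, -0.3, -0.5]
opening: 0.4
grasp_force: 0.0
clock: 1.65
eef_pos: [534.1, -56.0, 198.9]
tcp_rot: [-3.141, -0.001, 0.404]
contact_force: [0.1, -0.5, 1.6]
opening: 0.403
grasp_force: 0.0
clock: 2.15
eef_pos: [531.5, -60.6, 199.3]
tcp_rot: [3.142, 0.001, 0.937]
contact_force: [0.2, -0.5, -0.4]
opening: 0.399
grasp_force: 0.0
clock: 2.65
eef_pos: [531.6, -60.1, 199.3]
tcp_rot: [-3.141, 0.0, 1.471]
contact_force: [-0.3, -0.4, -0.1]
opening: 0.4
grasp_force: 0.0
clock: 3.15
eef_pos: [531.7, -59.8, 199.3]
tcp_rot: [-3.141, 0.0, 2.005]
contact_force: [0.4, -1.0, 0.1]
opening: 0.399
grasp_force: 0.0
t 3.1 at [531.7 -59.8 199.3] yaw 114.9 F [ 0.4 -1.   0.1] op 0.399 gf 0.0 | shift [1.100e-03 1.000e-04 1.543e-01] turn [-0.     0.    -0.002]
```

```bash
python3 -m crank '[[0.001,0,0.05,0,0,0,0.6],[0.001,0,0.1,0,0,0,0.6],[0.001,0,0.14,0,0,0,0.6],[0.001,0,0.155,0,0,0,0.6],[0.001,0,0.155,0,0,0,0.6]]'
python3 -m crank '[[0,0,0,0,0,0,1],[0,0,0,0,0,0,1],[0,0,0,0,0,0,1],[0,0,0,0,0,0,1]]' 60
python3 -m crank '[[0,0,-0.006,0,0,0,1],[0,0,-0.014,0,0,0,1],[0,0,-0.02,0,0,0,1]]'
python3 -c "
from h import *;go(576.3,-62.2,64,127.3)
f=cams.grab_frame('top');cv2.imwrite('pics/a.png',cv2.resize(f['image'][140:245,250:390,::-1],None,fx=5,fy=5,interpolation=cv2.INTER_CUBIC))"
```

```text
clock: 3.65
eef_pos: [529.4, -58.4, 41.9]
tcp_rot: [-3.137, -0.002, 2.004]
contact_force: [0.7, -0.2, -0.2]
opening: 0.398
grasp_force: 0.0
clock: 4.05
eef_pos: [532.1, -58.4, 45.4]
tcp_rot: [3.14, 0.001, 2.008]
contact_force: [0.3, 0.1, 4.4]
opening: 0.145
grasp_force: 59.9
clock: 4.35
eef_pos: [531.6, -58.3, 65.3]
tcp_rot: [3.141, 0.0, 2.009]
contact_force: [-0.2, -0.2, -1.1]
opening: 0.151
grasp_force: 59.2
t 4.3 at [531.6 -58.3  65.3] yaw 115.1 F [-0.2 -0.2 -1.1] op 0.151 gf 59.2 | shift [-0.0225  0.0389  0.0013] turn [ 0.001  0.    -0.213]
```

View pics/a.png

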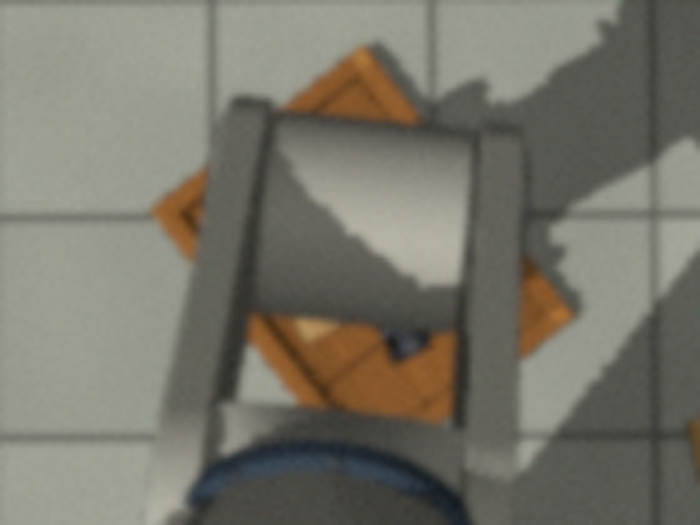

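```bash
python3 -m crank '[[-0.021,0.0365,0,0,0,-0.213,1],[-0.021,0.0365,0,0,0,-0.213,1],[-0.021,0.0365,0,0,0,-0.213,1],[-0.021,0.0365,0,0,0,-0.213,1]]'
python3 -m crank '[[0,0,0.008,0,0,0,1],[0,0,0.015,0,0,0,1],[0,0,0.019,0,0,0,1],[0,0,0.019,0,0,0,1]]'
python3 -c "
from h import *;go(576.3,-62.2,46,127.3)"
```

```text
clock: 4.8
eef_pos: [572.4, -61.8, 64.1]
tcp_rot: [-3.141, -0.001, 2.22]
contact_force: [-0.6, 0.1, -1.3]
opening: 0.149
grasp_force: 59.2
clock: 5.2
eef_pos: [572.5, -61.8, 45.4]
tcp_rot: [-3.14, -0.001, 2.221]
contact_force: [-4.4, 0.8, 8.5]
opening: 0.15
grasp_force: 60.6
t 5.2 at [572.5 -61.8  45.4] yaw 127.3 F [-4.4  0.8  8.5] op 0.15 gf 60.6 | shift [-0.0026  0.0028 -0.0006] turn [-0.001 -0.001 -0.   ]
```

```bash
python3 -m crank '[[0,0.002,0,0,0,0,1],[0,0.0035,0,0,0,0,1]]' | grep -E 'eef|force'
python3 -m crank '[[-0.001,0,0,0,0,0,1],[-0.003,0,0,0,0,0,1]]'| grep -E 'eef|force'
python3 -m crank '[[0,0.001,0,0,0,0,1],[0,0.0015,0,0,0,0,1]]'| grep -E 'eef|force'
python3 -m crank '[[-0.001,0,0,0,0,0,1],[-0.0015,0,0,0,0,0,1]]'| grep -E 'eef|force'
```

```text
eef_pos: [575.3, -60.0, 45.4]
contact_force: [-5.1, -3.7, 9.4]
grasp_force: 60.6
eef_pos: [577.0, -61.6, 45.4]
contact_force: [-3.9, 2.6, 8.3]
grasp_force: 60.6
eef_pos: [577.9, -61.5, 45.4]
contact_force: [-6.5, -4.5, 11.8]
grasp_force: 61.0
eef_pos: [578.2, -61.8, 45.4]
contact_force: [-7.9, 5.4, 14.1]
grasp_force: 61.4
```

```bash
python3 -m crank '[[0,0,0,0,0,0,0.6],[0,0,0,0,0,0,0.6],[0,0,-0.05,0,0,0,0.6],[0,0,-0.1,0,0,0,0.6],[0,0,-0.15,0,0,0,0.6]]' >/dev/null
for i in 1 2; do python3 -m crank '[[0.2085,0.0665,0,0,0,0,0.6],[0.2085,0.0665,0,0,0,0,0.6],[0.2085,0.0665,0,0,0,0,0.6],[0.2085,0.0665,0,0,0,0,0.6],[0.2085,0.0665,0,0,0,0,0.6]]' >/dev/null;done
for i in 1 2; do python3 -m crank '[[0,0,0,0,0,-0.4225,0.6],[0,0,0,0,0,-0.4225,0.6],[0,0,0,0,0,-0.4225,0.6],[0,0,0,0,0,-0.4225,0.6]]' >/dev/null;done
python3 - <<'E'
from h import *
go(430.6,351.3,38,175.7)
f=cams.grab_frame('top');h=up(f)
cv2.imwrite('pics/b.png',cv2.resize(f['image'][140:245,260:385,::-1],None,fx=5.5,fy=5.5,interpolation=cv2.INTER_CUBIC))
w,b=board(f,h,(330,183),26,"small",20,50)
m=cv2.inRange(h,(8,90,50),(26,255,255));t=ray(f,blob(m,(322,192),50),18);c,s,a=rect(t);print("tray",c,s,a)
t=np.deg2rad(a);q=(w-c)@np.array([[np.cos(t),-np.sin(t)],[np.sin(t),np.cos(t)]]);print(np.percentile(q,[1,3,50,97,99],axis=0).round(1))
E
```

```text
t 8.3 at [433.2 349.8 195.1] yaw 175.6 F [-0.  -0.5 -0.2] op 0.402 gf 0.0 | shift [0.0027 0.0013 0.1571] turn [-0.    -0.    -0.002]
small rect [583.2 -49.6] [87.1 93.1] 35.4 bar [546.  -90.9] [26.7 59.2] -54.8
tray [532.1048584  -57.45852661] [213.12068176 167.87236023] 37.221214294433594
[[  1.9 -70.9]
 [  2.3 -70.3]
 [ 41.9 -26.4]
 [ 88.1  21.3]
 [ 88.4  21.9]]
```

View pics/b.png

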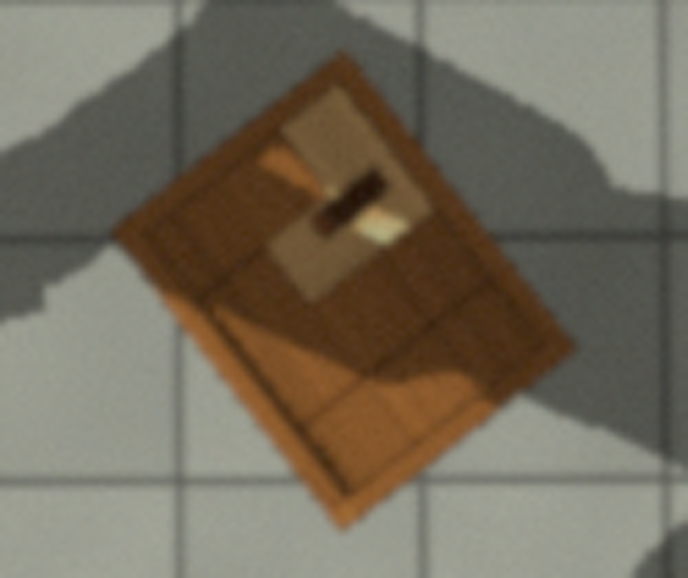

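The small board lies square, its back near the −y rim, and its edges are within about 1 mm of nominal in the tray frame. Next is the big board.

```bash
python3 -m crank '[[0.0025,0.0015,0.05,0,0,0,0.6],[0.0025,0.0015,0.1,0,0,0,0.6],[0.0025,0.0015,0.135,0,0,0,0.6],[0.0025,0.0015,0.157,0,0,0,0.6],[0.0025,0.0015,0.157,0,0,0,0.6]]' | grep eef
python3 -m crank '[[0,0,0,0,0,0,1],[0,0,0,0,0,0,1],[0,0,0,0,0,0,1],[0,0,0,0,0,0,1]]' 60
python3 - <<'E'
from h import *
go(430.6,351.3,38,175.7)
f=cams.grab_frame('top');h=up(f)
cv2.imwrite('pics/c.png',f['image'][:,:,::-1])
m=cv2.inRange(h,(8,90,50),(26,255,255));t=ray(f,blob(m,(322,192),50),18);c,s,a=rect(t);print("tray",c,s,a)
# rectified tray-frame picture at z=20 : 0.4 mm/px
t=np.deg2rad(a);X,Y=np.meshgrid(np.arange(-112,112,.4),np.arange(90,-90,-.4))
P=np.c_[(X*np.cos(t)-Y*np.sin(t)+c[0]).ravel(),(X*np.sin(t)+Y*np.cos(t)+c[1]).ravel(),np.full(X.size,20.)]
uv=proj(f,P).astype(np.float32).reshape(*X.shape,2)
o=cv2.remap(f['image'],uv,None,cv2.INTER_CUBIC);cv2.imwrite('pics/d.png',o[:,:,::-1])
E
```

```text
eef_pos: [428.9, 350.1, 35.3]
clock: 9.25
eef_pos: [431.3, 352.0, 39.4]
tcp_rot: [3.14, 0.001, 3.066]
contact_force: [0.7, -0.3, 5.6]
opening: 0.15
grasp_force: 61.2
t 9.2 at [431.3 352.   39.4] yaw 175.7 F [ 0.7 -0.3  5.6] op 0.15 gf 61.2 | shift [ 0.0006 -0.0008  0.0014] turn [ 0.001  0.001 -0.   ]
tray [532.78344727 -57.70779419] [213.19216919 169.11102295] 37.629173278808594
```

View pics/d.png

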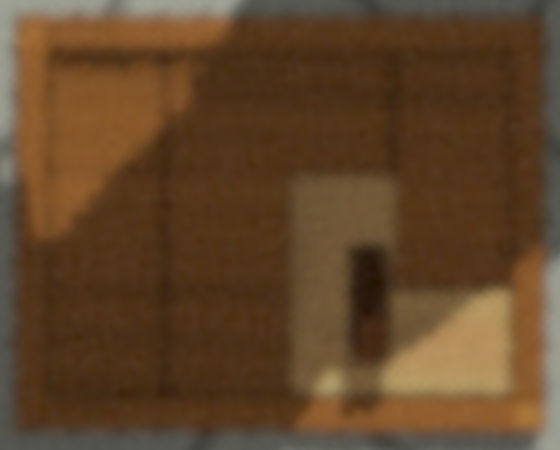

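The rectified view (2.5 px/mm, centre (280,225)) shows the small board at x 290–512 and y 175–395. It is flush against the +x and −y rims and square. Camera and robot agree to about 1 mm. Now I'll carry the big board.

```bash
python3 -m crank '[[0,0,-0.01,0,0,0,1],[0,0,-0.03,0,0,0,1],[0,0,-0.06,0,0,0,1],[0,0,-0.09,0,0,0,1],[0,0,-0.1,0,0,0,1]]' | grep -E "eef|grasp|opening"
for i in 1 2 3; do python3 -m crank '[[-0.0067,-0.0295,0,0,0,0,1],[-0.0133,-0.0589,0,0,0,0,1],[-0.02,-0.0884,0,0,0,0,1],[-0.0266,-0.1178,0,0,0,0,1],[-0.0333,-0.1473,0,0,0,0,1]]' >/dev/null;done
for i in 1 2; do python3 -m crank '[[0,0,0,0,0,0.1,1],[0,0,0,0,0,0.2,1],[0,0,0,0,0,0.3,1],[0,0,0,0,0,0.4225,1],[0,0,0,0,0,0.4225,1]]' >/dev/null;done
python3 - <<'E'
from h import *
go(497.7,-96.3,66,127.3)
f=cams.grab_frame('side');cv2.imwrite('pics/e.png',cv2.resize(f['image'][160:250,270:390,::-1],None,fx=6,fy=6,interpolation=cv2.INTER_CUBIC))
E
```

```text
eef_pos: [432.0, 352.6, 141.8]
opening: 0.147
grasp_force: 60.3
t 12.3 at [497.1 -96.5 138.1] yaw 127.4 F [ 0.1  0.4 -0.2] op 0.147 gf 60.3 | shift [-0.0003  0.0006  0.0721] turn [-0.    -0.     0.001]
```

View pics/e.png

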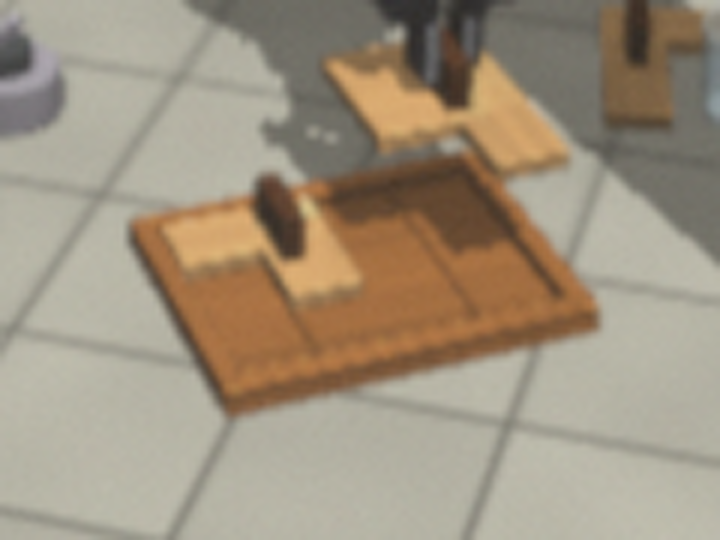

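The side view shows the big board held level at (445,100), notch towards the tray's +x/+y corner, as planned. Lowering it.

```bash
python3 -m crank '[[0,0.0005,0.03,0,0,0,1],[0,0.0005,0.055,0,0,0,1],[0,0.0005,0.07,0,0,0,1],[0,0.0005,0.074,0,0,0,1],[0,0.0005,0.074,0,0,0,1]]' | grep -E "eef|cont"
python3 -m crank '[[0,0,0.003,0,0,0,1],[0,0,0.006,0,0,0,1],[0,0,0.009,0,0,0,1]]' | grep -E "eef|cont"
python3 -m crank '[[0,0,0.002,0,0,0,1],[0,0,0.004,0,0,0,1],[0,0,0.006,0,0,0,1]]' | grep -E "eef|cont"
python3 - <<'E'
from h import *
go(497.7,-96.3,47.5,127.3)
f=cams.grab_frame('side');cv2.imwrite('pics/g.png',cv2.resize(f['image'][170:240,270:390,::-1],None,fx=6,fy=6,interpolation=cv2.INTER_CUBIC))
E
```

```text
eef_pos: [497.4, -96.2, 63.9]
contact_force: [-0.8, 0.3, -1.6]
eef_pos: [498.2, -96.3, 55.7]
contact_force: [-0.3, -0.1, -1.4]
eef_pos: [497.8, -96.2, 49.2]
contact_force: [0.3, -0.2, -2.5]
t 13.4 at [497.8 -96.2  49.2] yaw 127.3 F [ 0.3 -0.2 -2.5] op 0.149 gf 60.3 | shift [-0.     -0.0001  0.0017] turn [0. 0. 0.]
```

```bash
python3 -m crank '[[0,0,0.0015,0,0,0,1],[0,0,0.0015,0,0,0,0.68],[0,0,0.0015,0,0,0,0.68],[0,0,0.0015,0,0,0,0.68],[0,0,-0.02,0,0,0,0.68]]'  | grep -E "eef|cont|open"
python3 -m crank '[[0,0,-0.04,0,0,0,0.68],[0,0,-0.08,0,0,0,0.68],[0,0,-0.12,0,0,0,0.68],[0,0,-0.13,0,0,0,0.68]]'>/dev/null
for i in 1 2; do python3 -m crank '[[-0.026,-0.0335,0,0,0,0,0.68],[-0.053,-0.068,0,0,0,0,0.68],[-0.079,-0.1015,0,0,0,0,0.68],[-0.079,-0.1015,0,0,0,0,0.68]]' >/dev/null;done
python3 -m crank '[[0,0,0,0,0,0.11,0.68],[0,0,0,0,0,0.22,0.68],[0,0,0,0,0,0.33,0.68],[0,0,0,0,0,0.4416,0.68],[0,0,0,0,0,0.4416,0.68]]' >/dev/null
python3 - <<'E'
from h import *
go(432.1,-345.2,38,102)
f=cams.grab_frame('top')
c=(532.5,-57.6);t=np.deg2rad(37.4);X,Y=np.meshgrid(np.arange(-112,112,.4),np.arange(90,-90,-.4))
P=np.c_[(X*np.cos(t)-Y*np.sin(t)+c[0]).ravel(),(X*np.sin(t)+Y*np.cos(t)+c[1]).ravel(),np.full(X.size,20.)]
uv=proj(f,P).astype(np.float32).reshape(*X.shape,2)
o=cv2.remap(f['image'],uv,None,cv2.INTER_CUBIC);g=cams.grab_frame('side')
s=cv2.resize(g['image'][170:240,270:390],(560,327));cv2.imwrite('pics/k.png',np.vstack([o[65:,:],s])[:,:,::-1][:600])
E
```

```text
eef_pos: [496.1, -95.9, 67.8]
contact_force: [-0.0, -0.6, 0.5]
opening: 0.319
t 15.7 at [ 432.  -344.   198.7] yaw 101.9 F [ 0.1 -0.1 -0.1] op 0.317 gf 0.0 | shift [-1.400e-03 -1.000e-04  1.607e-01] turn [-0.    -0.001 -0.001]
```

View pics/k.png

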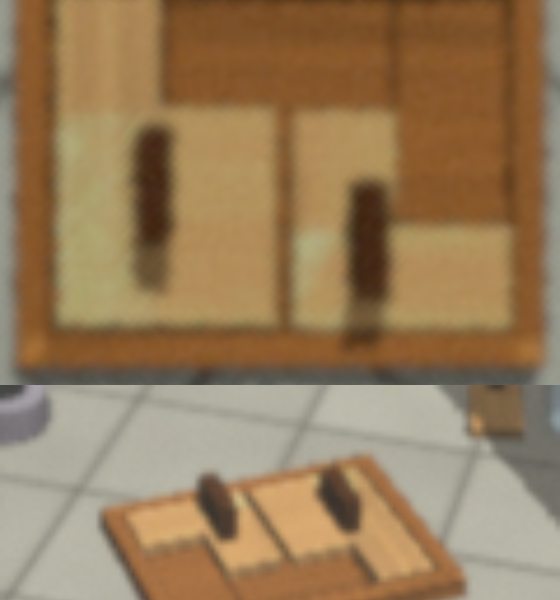

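The rectified view shows big (x 55–277) and small (x 292–512) flat and square, with an even gap between them. The slot for el_board is clear. Grasp el_board.

```bash
python3 -m crank '[[-0.0014,0,0.05,0,0,0,0.68],[-0.0014,0,0.1,0,0,0,0.68],[-0.0014,0,0.14,0,0,0,0.68],[-0.0014,0,0.158,0,0,0,0.68],[-0.0014,0,0.158,0,0,0,0.68]]' | grep -E "eef|cont"
python3 -m crank '[[0,0,0,0,0,0,1],[0,0,0,0,0,0,1],[0,0,0,0,0,0,1],[0,0,0,0,0,0,1]]' 60 
python3 -m crank '[[0,0,-0.01,0,0,0,1],[0,0,-0.03,0,0,0,1],[0,0,-0.06,0,0,0,1],[0,0,-0.09,0,0,0,1],[0,0,-0.1,0,0,0,1]]' | grep -E "eef|grasp|opening"
python3 -c "
from h import *;go(537.4,3.6,137,102)"
```

```text
eef_pos: [430.6, -344.6, 38.4]
contact_force: [-0.6, -0.2, 0.7]
clock: 16.7
eef_pos: [432.8, -346.7, 42.4]
tcp_rot: [3.14, 0.001, 1.78]
contact_force: [0.2, -0.7, -1.6]
opening: 0.145
grasp_force: 62.2
eef_pos: [433.6, -347.4, 145.0]
opening: 0.147
grasp_force: 62.4
t 17.2 at [ 433.6 -347.4  145. ] yaw 102.0 F [ 0.6  0.4 -0.5] op 0.147 gf 62.4 | shift [0.3218 0.1745 0.0073] turn [0.003 0.004 0.   ]
```

```bash
for i in 1 2 3; do python3 -m crank '[[0.0215,0.0118,0,0,0,0,1],[0.0429,0.0235,0,0,0,0,1],[0.0644,0.0353,0,0,0,0,1],[0.0858,0.047,0,0,0,0,1],[0.1073,0.0588,0,0,0,0,1]]' >/dev/null;done
for i in 1 2 3 4 5; do python3 -m crank '[[0,0,0,0,0,-0.1,1],[0,0,0,0,0,-0.2,1],[0,0,0,0,0,-0.3,1],[0,0,0,0,0,-0.4024,1]]' >/dev/null;done
python3 -m crank '[[0,0,0.03,0,0,0,1],[0,0,0.06,0,0,0,1],[0,0,0.072,0,0,0,1],[0,0,0.072,0,0,0,1]]' | grep -E "eef|cont"
python3 - <<'E'
from h import *
go(538.6,4.6,52,217.3)
g=cams.grab_frame('side')
cv2.imwrite('pics/m.png',cv2.resize(g['image'][155:245,270:390,::-1],None,fx=6,fy=6,interpolation=cv2.INTER_CUBIC))
E
```

```text
eef_pos: [536.5, 5.2, 67.8]
contact_force: [-0.0, 0.1, -1.5]
t 21.1 at [536.5   5.2  67.8] yaw -142.7 F [-0.   0.1 -1.5] op 0.15 gf 62.3 | shift [-0.0014 -0.0018  0.0158] turn [ 0.002 -0.003 -0.   ]
```

View pics/m.png

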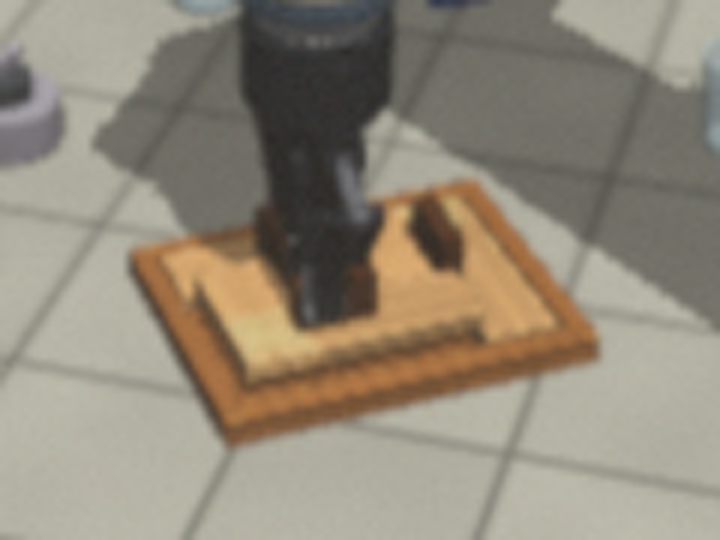

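Run:
```python
from h import *
g=cams.grab_frame('side');t=np.deg2rad(37.35)
def T(p):d=p-[532.5,-57.6];return (d@np.array([[np.cos(t),-np.sin(t)],[np.sin(t),np.cos(t)]])).round(1)
px=lambda a:np.array(a)/6+[270-.42,155-.42]
print(T(ray(g,px([(250,383),(478,338)]),25.4)))   # el lower corners
print(T(ray(g,px([(195,285),(245,362)]),37.4)))   # el +x edge, upper
print("tray",T(ray(g,px([(133,258),(230,428),(598,335),(478,182)]),18)))
```

```text
[[ 86.5  69.4]
 [-39.1  75. ]]
[[90.7 -7. ]
 [88.1 66.7]]
tray [[ 106.7  -69.8]
 [ 105.3   92. ]
 [-104.6   86. ]
 [-105.   -74.1]]
```

```bash
python3 -m crank '[[-0.0014,-0.0018,0,0,0,0,1],[-0.0014,-0.0018,0.002,0,0,0,1],[-0.0014,-0.0018,0.004,0,0,0,1],[-0.0014,-0.0018,0.004,0,0,0,1]]' | grep -E "eef|cont"
python3 -m crank '[[0,0,0.0015,0,0,0,1],[0,0,0.003,0,0,0,1],[0,0,0.004,0,0,0,1]]' | grep -E "eef|cont"
python3 -c "
from h import *;go(538.6,4.6,52,217.3)"
```

```text
eef_pos: [540.1, 4.6, 65.4]
contact_force: [-0.4, -0.1, -1.4]
eef_pos: [540.1, 4.6, 61.1]
contact_force: [0.1, -0.6, -0.9]
t 21.9 at [540.1   4.6  61.1] yaw -142.7 F [ 0.1 -0.6 -0.9] op 0.146 gf 62.3 | shift [0.0012 0.0008 0.0091] turn [ 0. -0. -0.]
```

```bash
python3 -m crank '[[0.0012,0.0008,0,0,0,0,1],[0.0012,0.0008,0,0,0,0,1]]' | grep -E "eef|cont"
for i in 1 2 3; do python3 -m crank '[[0,0,0.001,0,0,0,1],[0,0,0.002,0,0,0,1],[0,0,0.003,0,0,0,1]]' | grep -E "eef|cont";done
```

```text
eef_pos: [538.4, 4.5, 61.2]
contact_force: [1.1, 1.1, -2.7]
eef_pos: [538.7, 4.5, 58.2]
contact_force: [-0.4, 0.3, -1.2]
eef_pos: [538.7, 4.5, 55.2]
contact_force: [0.3, 0.1, -0.6]
eef_pos: [538.7, 4.6, 52.2]
contact_force: [-0.2, -0.6, -1.7]
```

Inserted freely with no contact force. Releasing, then clear out and check.

```bash
python3 -m crank '[[0,0,0.0015,0,0,0,1],[0,0,0.0015,0,0,0,0.65],[0,0,0.0015,0,0,0,0.65],[0,0,0.0015,0,0,0,0.65],[0,0,-0.02,0,0,0,0.65]]'  | grep -E "eef|cont|open"
python3 -m crank '[[0,0,-0.04,0,0,0,0.65],[0,0,-0.08,0,0,0,0.65],[0,0,-0.12,0,0,0,0.65],[0,0,-0.15,0,0,0,0.65]]'>/dev/null
for i in 1 2; do python3 -m crank '[[0.04,-0.02,0,0,0,0,0.65],[0.08,-0.04,0,0,0,0,0.65],[0.12,-0.06,0,0,0,0,0.65],[0.15,-0.08,0,0,0,0,0.65],[0.15,-0.08,0,0,0,0,0.65]]' | grep eef;done
python3 - <<'E'
from h import *
f=cams.grab_frame('top');g=cams.grab_frame('side')
c=(532.5,-57.6);t=np.deg2rad(37.4);X,Y=np.meshgrid(np.arange(-112,112,.6),np.arange(90,-90,-.6))
P=np.c_[(X*np.cos(t)-Y*np.sin(t)+c[0]).ravel(),(X*np.sin(t)+Y*np.cos(t)+c[1]).ravel(),np.full(X.size,20.)]
o=cv2.remap(f['image'],proj(f,P).astype(np.float32).reshape(*X.shape,2),None,cv2.INTER_CUBIC)
s=cv2.resize(g['image'][170:240,270:390],(374,218));a=np.vstack([o,s]);h=a.shape[0]
b=f['image'][60:320,130:556];a=np.hstack([a,cv2.copyMakeBorder(b,0,h-260,0,0,cv2.BORDER_CONSTANT)])
cv2.imwrite('pics/z.png',a[:600,:800,::-1]);print(a.shape)
E
```

```text
eef_pos: [536.9, 4.5, 70.6]
contact_force: [0.3, -0.2, 0.4]
opening: 0.349
eef_pos: [466.3, -153.0, 222.6]
eef_pos: [396.1, -307.5, 222.6]
(518, 800, 3)
```

View pics/z.png

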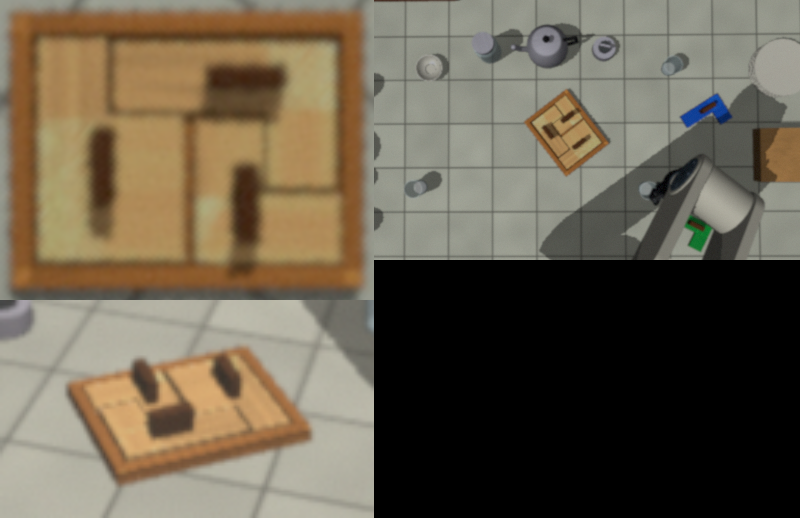

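All three boards are seated with even gaps (rectified view, x 37–340, y 38–265) and lie flat in the side view. The glasses, dish, jar, timer and teapot are where they were, and the gripper is clear at z 222.

```bash
python3 -m crank '[[0,0,0,0,0,0,0.65],[0,0,0,0,0,0,0.65]]' | grep -E "clock|eef"; python3 -c "
from rig import sign_off
print(sign_off())"
```

```text
clock: 25.2
eef_pos: [397.3, -303.4, 222.2]
the job is handed in; nothing more can be done
None
```

All three boards are in the well, lying flat with bars up and let go, the tea things look unmoved in the last pictures, and I handed the job in at 25 s of the 72 s allowed; no verdict came back.

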